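# Empty the tipping pot into its tray

### The arm

A 6-joint arm with a two-finger parallel gripper is mounted at the origin on a cart in front of the work surface, level with it; the furniture and walls round the work are solid. World frame = base frame: x ahead of the robot, y to its left, z up, the work surface at z = 0. Lengths are in mm, angles in degrees, forces in N, time in s.
With the tool pointing down it reaches from about 300 to 850 mm from the base axis. Payload 4.2 kg.
Tool frame: the origin (TCP) lies on the centre line of the jaws, within the pads' length; the fingertips stand 14 mm ahead of it and the grasp point (between the pads) lies 5 mm behind it; z points along the fingers, y is the line along which they close (so a half turn about z gives the same grasp; the last joint's range is limited). The gripper opens to 91 mm and grips with 3 to 60 N. Pads are 32 mm wide; open, the fingers measure 118 mm over their backs; the gripper's body (76 mm by 178 mm) begins 60 mm behind the grasp point.
Start: joints at [-72.021, 18.312, 89.639, -0, 72.044, -1.146], TCP at [188.394, -543.279, 203.876] pointing down, gripper open.
Joint ranges: [-177.97, 177.97], [-48.28, 115.42], [12.27, 149.76], [-77.06, 257.06], [2.81, 150.46], [-146.56, 146.56]. Speed limits (degrees/s): [147.25, 147.25, 180, 180, 180, 180].

### API

Orientations are given as [roll, pitch, yaw] about the fixed x, y, z axes, in that order (R = Rz(yaw) Ry(pitch) Rx(roll)).
In Python, from workcell import env gives the robot as it stands.
- The arm moves only by the tool arm_command, never from a script. Its argument "motion" is a list of rows, each an object with "offset": the shift along the tool's x, y, z in m, a list of three; "spin": the turn about the tool's z in rad. In form: [{"offset": [tx, ty, tz], "spin": spin}, ...]. A call has 1 to 5 rows; each row shifts and turns the commanded pose from where the row before left it, along the tool's axes as they then stand; what a row does not reach is not made up. A row lasts 1/8 s, in which the tool goes at most 62.5 mm and 10.7 degrees, less where a joint would pass 70% of its speed; a pose out of reach is approached as far as the arm can. A call with a gripper value outside its range is refused whole. "jaw" is the finger opening in m, from 0 to 0.0912, set as the call begins (left out, the last holds). The fingers move at their own pace and stop on an object; "newtons" is the grip in N (left out, the last holds). Time passes only in rows, so rows that do not move let the fingers close. It gives the time, the measured TCP pose, the force, the opening and the grip force at its end, in the units of the state.
- env.state(): the state, without advancing time (a new reading comes with each control period).
- env.grab_frame(name): name is "scene" or "top" or "wrist"; returns (picture, depth): 480x640x3 uint8, blue, green, red; 480x640 float32, mm along the optical axis (not along the pixel's ray), 0 where there is no reading.
- env.camera_model(name): a dict with "fx", "fy", "cx", "cy" (pixels), "eye" and "rotation" of the camera in the world; the wrist camera has in their place "hand_eye" (4x4, takes a point from camera to tool coordinates, whose origin is the TCP and whose axes are the flange's). Camera axes: x right, y down, z forward; pixel columns grow to the right and rows downward; lengths in mm; the calibration is good to about 2 mm. The wrist camera is an equidistant fisheye: a pixel r from the principal point sees the ray r / f radians off the axis. A picture is of the moment at which its call begins: read the wrist's pose just before it. camera_model takes no time and is no camera call.
- env.job_done(): hands the job in; it is judged then, once.
Trained networks look in the newest picture that a camera, given by its name, has taken for a name from the list of things; names that differ only in an ending like _2 or _b are one class to them, and where a whole thing is asked for, a point or a joint stands for the part that bears it (a point fixed in the world has none). Each returns a list of dicts, best first, with "score" (0 to 1); they miss things now and then, are a little off and sometimes report something else, mostly with a low value. They report only what shows in the picture. A call takes as long as a camera call.
- env.boxes_of(camera, target): "bbox" ([left, top, right, bottom] in pixels, round what is visible of it).
- env.pinpoint(camera, target): "location" ([column, row] in pixels: a listed point, or the origin of a listed thing).
The state is a dict: "time_s": time; "qpos": joint angles; "qvel": joint speeds; "effort": joint torques, N m; "ee_pos": TCP position; "ee_rot": TCP orientation; "force": force on the tool from outside, world axes, zero at the start; "torque": the same for the moment, N m; "gripper_width": finger opening in mm; "gripper_force": force on a finger pad.
Only numpy, scipy, OpenCV 4.12 (cv2) and the standard library are available. Lean on these libraries where they do the work, as an engineer would, in place of code of your own. Each camera call takes 0.05 s, during which the arm holds its last target. There are 200 camera calls.

### The job

Two small metal blocks lie in the round steel pot that hangs on pivots over a blue tray. Take the pot by its red handle, swing it right over until both blocks have slid out into the blue tray beneath, then swing it back until it stands upright again and let go, with both blocks left lying in the tray.

Things in the scene. Friction and masses are not known exactly. Their poses are not given: they have to be found in the camera images.
- pot_handle (a point): Middle of the steel pot's red handle bar (13 mm thick, 76 mm long, level along y, rim 53 mm away). Frame turns with the pot: z = its up axis, x = outward from pot to handle. Pivot axis: parallel to y, 111 mm to -x and 45 mm to -z from here. From the upright stop the handle swings up and over, 143 degrees at most. Stiff pivot, stays where left; 3 to 8 N turns it. The bar can turn in the grip.
- tray_in (a point): Centre of the inner floor of the fixed blue tray under the pot, 5 mm above the bench. Inside 236 (x) by 136 mm (y), walls 27 mm above the floor. The pot's pivot is 45 mm to +x and 120 mm up from here, on two blue uprights; the handle is at the +x end while upright, and the mouth tips to -x. Pot: 117 mm rim, 88 mm inner floor, 70 mm high; blocks slide out at 100 to 140 degrees of tip.
- pale_block (a point): Centre of the pale grey metal block, 30 x 45 x 20 mm (20 mm high as it lies in the pot), 0.07 kg.
- dark_block (a point): Centre of the dark grey-brown metal block, 25 x 50 x 25 mm (25 mm high as it lies in the pot), 0.13 kg.

How it is judged (in metres and radians):
On the way:
1. both blocks have slid out into the tray while the pot is still tipped over (angle between pot_handle's own z axis and vertical above 1.2 rad and x of pale_block in the frame of tray_in between -0.118 and 0.118 m and y of pale_block in the frame of tray_in between -0.068 and 0.068 m and z of pale_block in the frame of tray_in between 0 and 0.05 m and x of dark_block in the frame of tray_in between -0.118 and 0.118 m and y of dark_block in the frame of tray_in between -0.068 and 0.068 m and z of dark_block in the frame of tray_in between 0 and 0.05 m), for 0.1 s.
At the end, for the whole second after the job is handed in: The pot stands upright (within 10 degrees), and both blocks lie in the blue tray (their centres between its walls and less than 50 mm above its floor) (angle between pot_handle's own z axis and vertical below 0.17 rad and x of pale_block in the frame of tray_in between -0.118 and 0.118 m and y of pale_block in the frame of tray_in between -0.068 and 0.068 m and z of pale_block in the frame of tray_in between 0 and 0.05 m and x of dark_block in the frame of tray_in between -0.118 and 0.118 m and y of dark_block in the frame of tray_in between -0.068 and 0.068 m and z of dark_block in the frame of tray_in between 0 and 0.05 m); the robot touches nothing.
It also fails if it takes over 48 s, if anything falls off the work surface, if the arm or the gripper's body presses on something with over 40 N, if the wrist force passes 120 N, or if a joint passes its speed limit or range.

## Working session

There is one attempt and no reset: what is moved stays moved. The work goes in short steps, Python scripts to look and compute and a tool call to move; the robot and the scene stay as the last step left them, time stands still between calls to the robot, and variables do not carry over. Pictures are saved under pics/ and viewed, at most 10 in all, crops included, and the job is handed in when it is done.

Besides the shell and the picture viewer there is one more tool, called after "Request:" as name(argument=value, ...), one argument or row to a line, values as JSON. arm_command: Moves the arm, as the interface text tells. Its arguments: {"type":"object","properties":{"motion":{"type":"array"},"jaw":{"type":"number"},"newtons":{"type":"number"}},"required":["motion"]}

```bash
mkdir -p pics; ls
cat > h.py <<'E'
from workcell import env
import numpy as np, cv2
def world(cam,px,depth,m):
    c,r=px
    p=np.array([(c-m['cx'])/m['fx'],(r-m['cy'])/m['fy'],1])*depth
    return np.array(m['rotation'])@p+np.array(m['eye'])
E
python3 - <<'E'
from h import *
s=env.state(); print(s['time_s'],s['ee_pos'],s['ee_rot'])
ims=[]
for cam in ['scene','top']:
    im,d=env.grab_frame(cam); m=env.camera_model(cam); cv2.imwrite(f'pics/{cam}0.png',im); np.save(f'{cam}.npy',d)
    for t in ['pot_handle','tray_in','pale_block','dark_block']:
        for q in env.pinpoint(cam,t)[:2]:
            c,r=map(int,np.round(q['location'])); dd=d[max(r-2,0):r+3,max(c-2,0):c+3]; dd=np.median(dd[dd>0]) if (dd>0).any() else 0
            print(cam,t,q,dd,world(cam,q['location'],dd,m).round(1))
E
```

```text
pics
0.0 [ 188.23331007 -542.76344665  203.02469963] [-1.79899362e+02 -3.06562908e-03  1.91255178e+01]
scene pot_handle {'location': [382.1, 249.8], 'score': 0.67} 790.9185 [-122306.3 -121979.3 -121755.8]
scene tray_in {'location': [406.6, 256.9], 'score': 0.73} 779.18524 [-125307.1 -124980.1 -124756.6]
scene pale_block {'location': [404.3, 228.9], 'score': 0.69} 921.9682 [-147777.3 -147450.3 -147226.8]
scene dark_block {'location': [397.4, 240.4], 'score': 0.51} 848.8944 [-134567.5 -134240.4 -134017. ]
top pot_handle {'location': [325.6, 286.6], 'score': 0.76} 798.55725 [-71797.5 -72287.4 -71362.6]
top pale_block {'location': [403.4, 266.0], 'score': 0.77} 870.553 [-100943.1 -101432.9 -100508.1]
top dark_block {'location': [381.6, 265.3], 'score': 0.61} 864.9756 [-93985.4 -94475.2 -93550.4]
```

```bash
cat > h.py <<'E'
from workcell import env
import numpy as np, cv2
from scipy.spatial.transform import Rotation as R
def rot(m):
    a=np.array(m['rotation'],float)
    return a if a.shape==(3,3) else R.from_euler('xyz',a,degrees=True).as_matrix()
def world(px,depth,m):
    c,r=px
    p=np.stack([(c-m['cx'])/m['fx']*depth,(r-m['cy'])/m['fy']*depth,depth+0*c],-1)
    return p@rot(m).T+np.array(m['eye'])
E
python3 - <<'E'
from h import *
L={'scene':{'h':(382.1,249.8),'t':(406.6,256.9),'p':(404.3,228.9),'d':(397.4,240.4)},'top':{'h':(325.6,286.6),'p':(403.4,266),'d':(381.6,265.3)}}
for cam in L:
    m=env.camera_model(cam); d=np.load(cam+'.npy'); print(m)
    for k,(c,r) in L[cam].items():
        print(cam,k,world((c,r),d[int(round(r)),int(round(c))],m).round(1))
    # red pixels
    im=cv2.imread(f'pics/{cam}0.png').astype(int); B,G,Rr=im[...,0],im[...,1],im[...,2]
    for nm,mask in [('red',(Rr>110)&(G<70)&(B<70)),('blue',(B>100)&(Rr<0.55*B)&(B>G+25))]:
        v,u=np.nonzero(mask&(d>0)); P=world((u.astype(float),v.astype(float)),d[v,u],m)
        if len(P): print(cam,nm,len(P),'med',np.median(P,0).round(1),'p2',np.percentile(P,2,axis=0).round(1),'p98',np.percentile(P,98,axis=0).round(1));
E
```

```text
{'fx': 532.6989434375635, 'fy': 532.6989434375635, 'cx': 318.4988720183206, 'cy': 240.44942462559993, 'eye': array([186.55918271, 513.5948001 , 737.05423684]), 'rotation': array([-134.49970861,    0.19251056, -138.81909302])}
scene h [482.2  35.  172. ]
scene t [445.8  24.5 173.4]
scene p [518.1 -87.4 105.5]
scene d [491.7 -22.8 142.6]
scene red 596 med [502.   28.9 172.5] p2 [ 450.6 -611.4    6.6] p98 [782.5  44.3 178. ]
scene blue 4376 med [313.9 190.3 130.1] p2 [ 232.9 -241.6    3.5] p98 [578.7 264.3 138.7]
{'fx': 535.6312374233461, 'fy': 535.6312374233461, 'cx': 323.85665663384475, 'cy': 243.9240575361692, 'eye': array([539.4679654 ,  49.60850005, 974.46365241]), 'rotation': array([-179.14287058,   -0.84465556,  -89.93427137])}
top h [487.8  35.2 174.6]
top p [516.7 -93.  102.7]
top d [518.  -56.4 110.5]
top red 451 med [490.3  31.6 174.8] p2 [ 4.532e+02 -3.347e+02  2.000e-01] p98 [685.4  45.  178.1]
top blue 10326 med [485.  -28.4  12.7] p2 [ 169.1 -238.3    1.8] p98 [610.3 260.7 133.6]
```

View pics/top0.png

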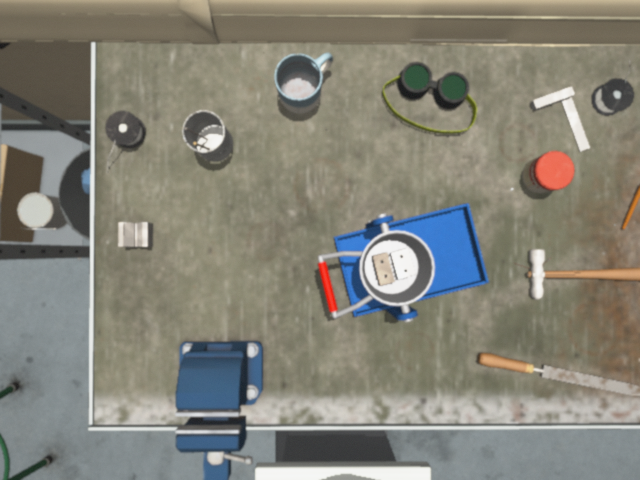

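View pics/scene0.png

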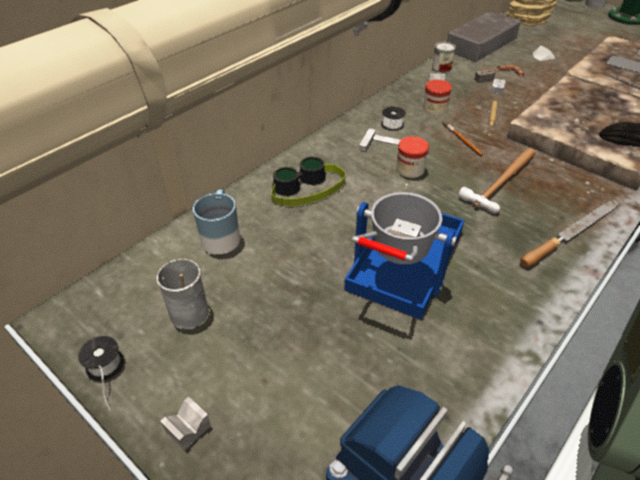

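The handle is the red bar at about (328,287) in the top view. The pot (397,268) holds both blocks and the tray extends to the right, so the mouth tips towards world -y. Next I fit the axis.

Run:
```python
from h import *
def red(cam,box):
    m=env.camera_model(cam); d=np.load(cam+'.npy'); im=cv2.imread(f'pics/{cam}0.png').astype(int)
    mk=(im[...,2]>100)&(im[...,1]<80)&(im[...,0]<80); z=np.zeros_like(mk); a,b,c,e=box; z[b:e,a:c]=1
    v,u=np.nonzero(mk&z&(d>0)); return world((u*1.,v*1.),d[v,u],m)
for cam,box in [('top',(310,245,350,325)),('scene',(345,225,420,265))]:
    P=red(cam,box); P=P[(P[:,2]>155)&(P[:,2]<190)]; c=P.mean(0); w=np.linalg.svd((P-c)[:,:2],full_matrices=False)[2][0]; w*=np.sign(w[0])
    t=(P-c)[:,:2]@w; mid=c[:2]+w*(t.max()+t.min())/2
    print(cam,len(P),'c',c.round(1),'mid',mid.round(1),'len',np.ptp(t).round(1),'ang',np.degrees(np.arctan2(w[1],w[0])).round(1),'zmax',np.percentile(P[:,2],95))
# tray
m=env.camera_model('top'); d=np.load('top.npy'); im=cv2.imread('pics/top0.png').astype(int)
mk=(im[...,0]>100)&(im[...,2]<0.55*im[...,0])&(im[...,0]>im[...,1]+25); v,u=np.nonzero(mk&(d>0)); k=(u>330)&(u<490)&(v>200)&(v<320)
P=world((u*1.,v*1.),d[v,u],m)[k]; P=P[P[:,2]<45]; r=cv2.minAreaRect(P[:,:2].astype(np.float32)); print('tray',r)
```

```text
top 413 c [487.8  32.8 174.8] mid [488.   32.9] len 73.8 ang 13.9 zmax 177.71759912070635
scene 394 c [483.   34.2 174.3] mid [485.   34.7] len 74.9 ang 14.1 zmax 177.63968898121024
tray ((513.0254516601562, -126.60862731933594), (176.68753051757812, 255.69522094726562), 14.257966041564941)
```

Request:
arm_command(
  motion=[
    {"offset": [0,0,-0.04],"spin": 0},
    {"offset": [0,0,-0.04],"spin": 0.1},
  ],
  jaw=0.045,
  newtons=25,
)

```text
time_s: 0.75
ee_pos: [188.3, -543.0, 284.4]
ee_rot: [-179.9, 0.0, 13.2]
force: [0.2, -0.8, 0.2]
gripper_width: 74.0
gripper_force: 0.0
```

Request:
arm_command(
  motion=[
    {"offset": [0,0,0],"spin": -0.014},
    {"offset": [0.035,-0.04,0],"spin": 0},
    {"offset": [0.035,-0.04,0],"spin": 0},
    {"offset": [0.035,-0.04,0],"spin": 0},
    {"offset": [0.035,-0.04,0],"spin": 0},
  ],
)

```text
time_s: 1.38
ee_pos: [285.0, -351.8, 282.7]
ee_rot: [-179.9, 0.0, 14.2]
force: [0.5, -1.4, -0.7]
gripper_width: 44.8
gripper_force: 0.0
```

Request:
arm_command(
  motion=[
    {"offset": [0.035,-0.04,0],"spin": 0},
    {"offset": [0.035,-0.04,0],"spin": 0},
    {"offset": [0.035,-0.04,0],"spin": 0},
    {"offset": [0.035,-0.04,0],"spin": 0},
    {"offset": [0.035,-0.04,0],"spin": 0},
  ],
)

```text
time_s: 2.0
ee_pos: [405.4, -115.2, 282.9]
ee_rot: [-180.0, 0.1, 14.2]
force: [0.5, -0.5, -0.9]
gripper_width: 45.2
gripper_force: 0.0
```

Request:
arm_command(
  motion=[
    {"offset": [0.035,-0.04,0],"spin": 0},
    {"offset": [0.035,-0.04,0],"spin": 0},
    {"offset": [0.005,-0.008,0],"spin": 0},
    {"offset": [0,0,0],"spin": 0},
  ],
)

```text
time_s: 2.5
ee_pos: [456.0, -13.3, 283.0]
ee_rot: [180.0, 0.1, 14.3]
force: [-0.1, -0.2, 0.6]
gripper_width: 45.1
gripper_force: 0.0
```

Request:
arm_command(
  motion=[
    {"offset": [0.041,-0.038,0],"spin": 0.004},
    {"offset": [0,0,0.04],"spin": 0},
    {"offset": [0,0,0.027],"spin": 0},
    {"offset": [0,0,0],"spin": 0},
  ],
)

```text
time_s: 3.0
ee_pos: [485.0, 32.0, 215.0]
ee_rot: [-180.0, 0.3, 13.9]
force: [0.2, -0.9, -0.1]
gripper_width: 45.5
gripper_force: 0.0
```

Run:
```python
from h import *
s=env.state(); print(s['ee_pos'],s['ee_rot'])
im,d=env.grab_frame('wrist'); cv2.imwrite('pics/w1.png',im); m=env.camera_model('wrist')
im=im.astype(int); mk=(im[...,2]>100)&(im[...,1]<80)&(im[...,0]<80)&(d>0)&(d<400)
v,u=np.nonzero(mk); a=np.stack([u-m['cx'],v-m['cy']],1); r=np.hypot(*a.T); th=r/m['fx']
D=d[v,u]; p=np.column_stack([a/r[:,None]*np.tan(th)[:,None]*D[:,None],D]); H=np.array(m['hand_eye'])
T=p@H[:3,:3].T+H[:3,3]
T=T[(abs(T[:,0])<80)&(abs(T[:,1])<60)]
c=T.mean(0); w=np.linalg.svd((T-c)[:,:2],full_matrices=False)[2][0]
print(len(T),'tool frame handle',c.round(1),T.min(0).round(1),T.max(0).round(1),w, env.pinpoint('wrist','pot_handle')[:2]); print(H.round(3))
```

```text
[485.03340414  31.98816351 214.98346428] [-179.97744135    0.30614234   13.87048933]
2240 tool frame handle [ 6.1 -0.1 40.4] [-33.4  -7.   37.3] [42.2  6.7 48.2] [-0.9999323  0.011636 ] [{'location': [320.2, 256.3], 'score': 0.62}]
[[ 1.00000e-03 -9.55000e-01 -2.96000e-01  8.55850e+01]
 [ 1.00000e+00  1.00000e-03  0.00000e+00 -6.82000e-01]
 [-0.00000e+00 -2.96000e-01  9.55000e-01 -1.80624e+02]
 [ 0.00000e+00  0.00000e+00  0.00000e+00  1.00000e+00]]
```

View pics/w1.png

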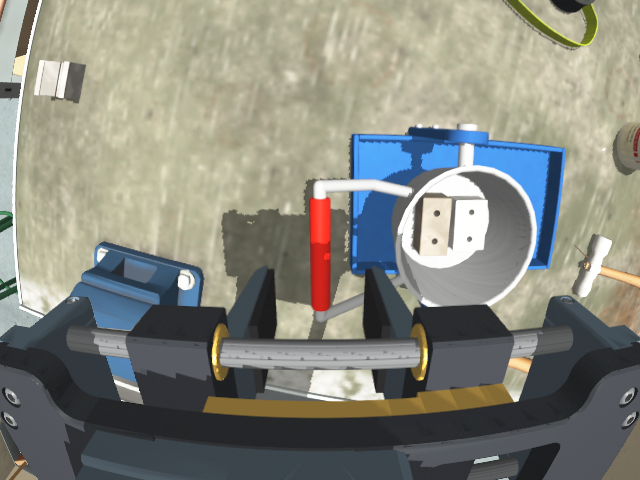

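The wrist view shows the red bar midway between the fingers (column 320), both blocks in the pot, and the bar centre about 4 mm along tool x. I'll descend 49 mm and grip.

Request:
arm_command(
  motion=[
    {"offset": [0.004,0,0.025],"spin": 0},
    {"offset": [0,0,0.024],"spin": 0},
    {"offset": [0,0,0],"spin": 0},
  ],
)

```text
time_s: 3.48
ee_pos: [490.5, 34.0, 167.9]
ee_rot: [180.0, 0.1, 13.9]
force: [0.5, 0.0, 0.4]
gripper_width: 45.1
gripper_force: 0.0
```

Request:
arm_command(
  motion=[
    {"offset": [0,0,0],"spin": 0},
    {"offset": [0,0,0],"spin": 0},
    {"offset": [0,0,0],"spin": 0},
    {"offset": [0,0,0],"spin": 0},
    {"offset": [0,0,0],"spin": 0},
  ],
  jaw=0.0,
  newtons=25,
)

```text
time_s: 4.1
ee_pos: [491.0, 34.6, 167.9]
ee_rot: [180.0, -0.0, 14.0]
force: [-0.7, -0.2, 0.3]
gripper_width: 0.5
gripper_force: 0.0
```

Run:
```python
import numpy as np
r=np.hypot(111,45);a0=np.arctan2(45,111)
prev=None
for k in range(0,146,5):
    a=a0+np.radians(min(k,142)); p=np.array([-r*np.cos(a),-r*np.sin(a)])
    if prev is not None: print(min(k,142),(p-prev).round(1),(p-p0).round(1))
    else: p0=p
    prev=p
```

```text
5 [ 4.3 -9.5] [ 4.3 -9.5]
10 [ 5.2 -9.1] [  9.5 -18.6]
15 [ 5.9 -8.6] [ 15.4 -27.2]
20 [ 6.7 -8.1] [ 22.1 -35.3]
25 [ 7.3 -7.4] [ 29.4 -42.7]
30 [ 8.  -6.8] [ 37.4 -49.5]
35 [ 8.5 -6.1] [ 45.9 -55.5]
40 [ 9.  -5.3] [ 54.9 -60.8]
45 [ 9.4 -4.5] [ 64.3 -65.3]
50 [ 9.8 -3.6] [ 74.1 -69. ]
55 [10.1 -2.8] [ 84.2 -71.7]
60 [10.3 -1.9] [ 94.5 -73.6]
65 [10.4 -1. ] [104.9 -74.6]
70 [10.4 -0.1] [115.3 -74.7]
75 [10.4  0.8] [125.7 -73.9]
80 [10.3  1.7] [136.  -72.1]
85 [10.1  2.6] [146.2 -69.5]
90 [9.8 3.5] [156. -66.]
95 [9.5 4.3] [165.5 -61.7]
100 [9.1 5.2] [174.6 -56.5]
105 [8.6 5.9] [183.2 -50.6]
110 [8.1 6.7] [191.3 -43.9]
115 [7.4 7.3] [198.7 -36.6]
120 [6.8 8. ] [205.5 -28.6]
125 [6.1 8.5] [211.5 -20.1]
130 [5.3 9. ] [216.8 -11.1]
135 [4.5 9.4] [221.3  -1.7]
140 [3.6 9.8] [225.    8.1]
142 [1.2 4. ] [226.2  12.1]
```

The jaws closed on nothing, so I'll look before doing anything else.

Run:
```python
from h import *
a,da=env.grab_frame('wrist'); b,db=env.grab_frame('scene')
np.save('w.npy',da)
o=np.hstack([cv2.resize(a,(400,300)),cv2.resize(b[180:300,310:470],(400,300),interpolation=cv2.INTER_CUBIC)]); cv2.imwrite('pics/c2.png',o)
m=env.camera_model('scene'); im=b.astype(int); d=db
mk=(im[...,2]>100)&(im[...,1]<80)&(im[...,0]<80)&(d>0); v,u=np.nonzero(mk); k=(u>330)&(u<430)&(v>215)&(v<280); P=world((u*1.,v*1.),d[v,u],m)[k]; print(len(P),P.mean(0),P.min(0),P.max(0)); print(env.state()['gripper_width'])
```

```text
307 [477.58332341  32.28446684 171.98998338] [447.59675919 -36.30848531  88.60590974] [525.4110974  113.5016824  268.34799846]
0.41546201245820036
```

View pics/c2.png

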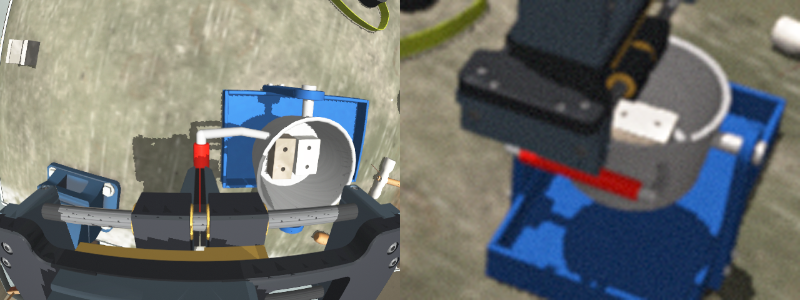

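Run:
```python
from h import *
im,d=env.grab_frame('wrist'); m=env.camera_model('wrist')
c=im[200:350,250:400]; cv2.imwrite('pics/c3.png',cv2.resize(c,(600,600),interpolation=cv2.INTER_NEAREST))
v,u=np.mgrid[0:480,0:640]; a=np.stack([u-m['cx'],v-m['cy']],-1); r=np.hypot(a[...,0],a[...,1])+1e-9
p=np.dstack([a/r[...,None]*np.tan(r/m['fx'])[...,None]*d[...,None],d]); H=np.array(m['hand_eye']); T=p@H[:3,:3].T+H[:3,3]
for row in range(220,340,8): print(row,[tuple(T[row,c].round(0).astype(int)) +tuple(im[row,c][::-1]) for c in (312,316,320,324,330)])
```

```text
220 [(np.int64(-4), np.int64(-8), np.int64(168), np.uint8(87), np.uint8(87), np.uint8(73)), (np.int64(40), np.int64(-2), np.int64(-4), np.uint8(229), np.uint8(228), np.uint8(227)), (np.int64(41), np.int64(0), np.int64(-6), np.uint8(252), np.uint8(252), np.uint8(251)), (np.int64(41), np.int64(2), np.int64(-5), np.uint8(252), np.uint8(252), np.uint8(252)), (np.int64(40), np.int64(5), np.int64(-3), np.uint8(214), np.uint8(215), np.uint8(214))]
228 [(np.int64(36), np.int64(-4), np.int64(-1), np.uint8(149), np.uint8(49), np.uint8(42)), (np.int64(36), np.int64(-2), np.int64(-3), np.uint8(227), np.uint8(227), np.uint8(225)), (np.int64(37), np.int64(0), np.int64(-6), np.uint8(252), np.uint8(252), np.uint8(251)), (np.int64(37), np.int64(2), np.int64(-6), np.uint8(252), np.uint8(252), np.uint8(252)), (np.int64(36), np.int64(5), np.int64(-3), np.uint8(175), np.uint8(77), np.uint8(72))]
236 [(np.int64(33), np.int64(-4), np.int64(-7), np.uint8(244), np.uint8(40), np.uint8(31)), (np.int64(33), np.int64(-2), np.int64(-8), np.uint8(255), np.uint8(52), np.uint8(39)), (np.int64(33), np.int64(0), np.in
[... 4774 characters left out ...]
 (np.int64(-15), np.int64(0), np.int64(-8), np.uint8(113), np.uint8(34), np.uint8(32)), (np.int64(17), np.int64(1), np.int64(-64), np.uint8(33), np.uint8(33), np.uint8(34)), (np.int64(19), np.int64(3), np.int64(-66), np.uint8(57), np.uint8(65), np.uint8(71))]
332 [(np.int64(15), np.int64(-3), np.int64(-65), np.uint8(47), np.uint8(47), np.uint8(48)), (np.int64(15), np.int64(-2), np.int64(-65), np.uint8(47), np.uint8(46), np.uint8(47)), (np.int64(-21), np.int64(0), np.int64(-7), np.uint8(120), np.uint8(43), np.uint8(40)), (np.int64(15), np.int64(1), np.int64(-66), np.uint8(47), np.uint8(46), np.uint8(47)), (np.int64(37), np.int64(2), np.int64(-103), np.uint8(129), np.uint8(104), np.uint8(53))]
```

View pics/c3.png

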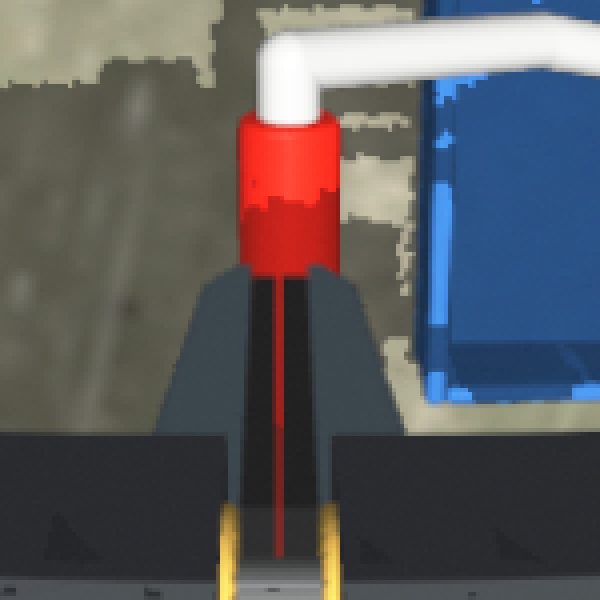

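The closed tips sit just on top of the bar: bar top at tool z ≈ -8, tips at tool z ≈ -10, both centred at column 320. The fingers are therefore about 24 mm shorter than stated. I'll open, go 20 mm lower and close again.

Request:
arm_command(
  motion=[
    {"offset": [0,0,0],"spin": 0},
    {"offset": [0,0,0],"spin": 0},
    {"offset": [0,0,0],"spin": 0},
    {"offset": [0,0,0],"spin": 0},
  ],
  jaw=0.045,
)

```text
time_s: 4.75
ee_pos: [490.9, 34.5, 167.8]
ee_rot: [180.0, -0.0, 14.0]
force: [0.1, 0.7, 0.7]
gripper_width: 37.6
gripper_force: 0.0
```

Request:
arm_command(
  motion=[
    {"offset": [0,0,0.01],"spin": 0},
    {"offset": [0,0,0.01],"spin": 0},
    {"offset": [0,0,0],"spin": 0},
  ],
)

```text
time_s: 5.12
ee_pos: [489.9, 34.5, 146.5]
ee_rot: [-180.0, 0.2, 14.0]
force: [-0.2, 0.2, 0.7]
gripper_width: 44.9
gripper_force: 0.0
```

Request:
arm_command(
  motion=[
    {"offset": [0,0,0],"spin": 0},
    {"offset": [0,0,0],"spin": 0},
    {"offset": [0,0,0],"spin": 0},
    {"offset": [0,0,0],"spin": 0},
    {"offset": [0,0,0],"spin": 0},
  ],
  jaw=0.0,
  newtons=25,
)

```text
time_s: 5.75
ee_pos: [491.4, 33.3, 148.0]
ee_rot: [179.8, -0.0, 14.0]
force: [0.7, -5.3, -0.6]
gripper_width: 12.4
gripper_force: 25.0
```

Gripped at 12.4 mm and 25 N. Now the swing starts.

Request:
arm_command(
  motion=[
    {"offset": [0,0.0043,-0.0095],"spin": 0},
    {"offset": [0,0.0052,-0.0091],"spin": 0},
    {"offset": [0,0.0059,-0.0086],"spin": 0},
    {"offset": [0,0.0067,-0.0081],"spin": 0},
  ],
)

```text
time_s: 6.25
ee_pos: [496.3, 13.4, 183.5]
ee_rot: [-179.9, -0.0, 14.0]
force: [2.9, 0.6, -6.6]
gripper_width: 12.4
gripper_force: 25.0
```

Request:
arm_command(
  motion=[
    {"offset": [0,0.0073,-0.0074],"spin": 0},
    {"offset": [0,0.008,-0.0068],"spin": 0},
    {"offset": [0,0.0085,-0.0061],"spin": 0},
    {"offset": [0,0.009,-0.0053],"spin": 0},
    {"offset": [0,0.0094,-0.0045],"spin": 0},
  ],
)

```text
time_s: 6.88
ee_pos: [506.2, -24.9, 215.9]
ee_rot: [-179.6, -0.2, 13.9]
force: [-2.9, 10.9, 7.7]
gripper_width: 12.2
gripper_force: 25.0
```

Request:
arm_command(
  motion=[
    {"offset": [0,0.0098,-0.0036],"spin": 0},
    {"offset": [0,0.0101,-0.0028],"spin": 0},
    {"offset": [0,0.0103,-0.0019],"spin": 0},
    {"offset": [0,0.0104,-0.001],"spin": 0},
    {"offset": [0,0.0104,-0.0001],"spin": 0},
  ],
)

```text
time_s: 7.5
ee_pos: [518.8, -75.9, 225.1]
ee_rot: [-179.8, -0.2, 14.0]
force: [0.3, 5.9, 3.5]
gripper_width: 12.5
gripper_force: 25.0
```

Request:
arm_command(
  motion=[
    {"offset": [0,0.0104,0.0008],"spin": 0},
    {"offset": [0,0.0103,0.0017],"spin": 0},
    {"offset": [0,0.0101,0.0026],"spin": 0},
    {"offset": [0,0.0098,0.0035],"spin": 0},
    {"offset": [0,0.0095,0.0043],"spin": 0},
  ],
)

```text
time_s: 8.12
ee_pos: [530.7, -124.9, 211.6]
ee_rot: [-179.9, -0.1, 14.0]
force: [-0.2, 3.9, 3.1]
gripper_width: 12.3
gripper_force: 25.0
```

Request:
arm_command(
  motion=[
    {"offset": [0,0.0091,0.0052],"spin": 0},
    {"offset": [0,0.0086,0.0059],"spin": 0},
    {"offset": [0,0.0081,0.0067],"spin": 0},
    {"offset": [0,0.0074,0.0073],"spin": 0},
  ],
)

```text
time_s: 8.62
ee_pos: [539.2, -158.6, 184.3]
ee_rot: [180.0, -0.0, 14.0]
force: [1.4, 4.1, 2.6]
gripper_width: 12.0
gripper_force: 25.0
```

Request:
arm_command(
  motion=[
    {"offset": [0,0.0068,0.008],"spin": 0},
    {"offset": [0,0.0061,0.0085],"spin": 0},
    {"offset": [0,0.0053,0.009],"spin": 0},
    {"offset": [0,0.0045,0.0094],"spin": 0},
    {"offset": [0,0.002,0.006],"spin": 0},
  ],
)

```text
time_s: 9.25
ee_pos: [545.1, -182.7, 143.2]
ee_rot: [179.9, -0.0, 14.0]
force: [2.0, 3.3, 4.4]
gripper_width: 12.5
gripper_force: 25.0
```

Run:
```python
from h import *
s=env.state(); print(s['time_s'],s['ee_pos'],s['force'])
a,_=env.grab_frame('top'); b,_=env.grab_frame('scene'); c,_=env.grab_frame('wrist')
o=np.hstack([cv2.resize(x,(266,266),interpolation=cv2.INTER_AREA) for x in (a[180:340,320:500],b[150:320,330:500],c)]); cv2.imwrite('pics/c4.png',cv2.resize(o,(798,266)))
for cam in('top','scene','wrist'):
  for t in('pale_block','dark_block'): print(cam,t,env.pinpoint(cam,t)[:1])
```

```text
9.25 [ 545.12548465 -182.72990646  143.18992003] [1.99901361 3.30783014 4.37705359]
top pale_block []
top dark_block []
scene pale_block [{'location': [400.1, 259.2], 'score': 0.73}]
scene dark_block []
wrist pale_block [{'location': [212.7, 225.2], 'score': 0.84}]
wrist dark_block [{'location': [286.4, 231.6], 'score': 0.57}]
```

View pics/c4.png

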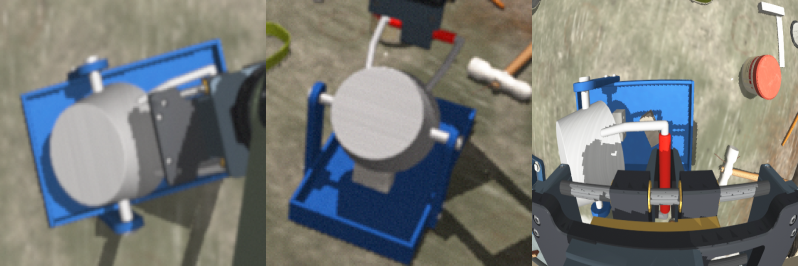

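Request:
arm_command(
  motion=[
    {"offset": [0,0.002,0.006],"spin": 0},
    {"offset": [0,0.001,0.003],"spin": 0},
    {"offset": [0,0,0],"spin": 0},
    {"offset": [0,0,0],"spin": 0},
    {"offset": [0,0,0],"spin": 0},
  ],
)

```text
time_s: 10.32
ee_pos: [545.8, -185.4, 134.9]
ee_rot: [179.9, -0.0, 14.0]
force: [2.6, 0.6, 2.1]
gripper_width: 12.4
gripper_force: 25.0
```

Run:
```python
from h import *
s=env.state(); c,d=env.grab_frame('wrist'); m=env.camera_model('wrist'); H=np.array(m['hand_eye']); Rt=R.from_euler('xyz',s['ee_rot'],degrees=True).as_matrix()
cv2.imwrite('pics/c5.png',cv2.resize(c[120:320,160:420],(780,600),interpolation=cv2.INTER_CUBIC))
x14=np.radians(14); tray=np.array([513,-126.6])  # minAreaRect rough; compute centre from pivot too
u=np.array([-np.sin(x14),np.cos(x14)]); w=np.array([np.cos(x14),np.sin(x14)]); tray=np.array([486.5,33.5])-156*u; print('tray',tray)
for t in('pale_block','dark_block'):
  for q in env.pinpoint('wrist',t)[:2]:
    p=np.array(q['location']); a=p-[m['cx'],m['cy']]; r=np.hypot(*a); cc,rr=p.round().astype(int); D=np.median(d[rr-1:rr+2,cc-1:cc+2])
    P=Rt@((H@np.r_[a/r*np.tan(r/m['fx'])*D,D,1])[:3])+s['ee_pos']; print(t,q,P.round(1),'tray xy',((P[:2]-tray)@u).round(1),(-(P[:2]-tray)@w).round(1))
```

```text
tray [ 524.23981571 -117.8661333 ]
pale_block {'location': [204.7, 231.4], 'score': 0.59} [ 572.2 -124.6  158.6] tray xy -18.1 -44.9
dark_block {'location': [282.8, 233.9], 'score': 0.87} [ 581.1 -159.8  163. ] tray xy -54.4 -45.0
```

View pics/c5.png

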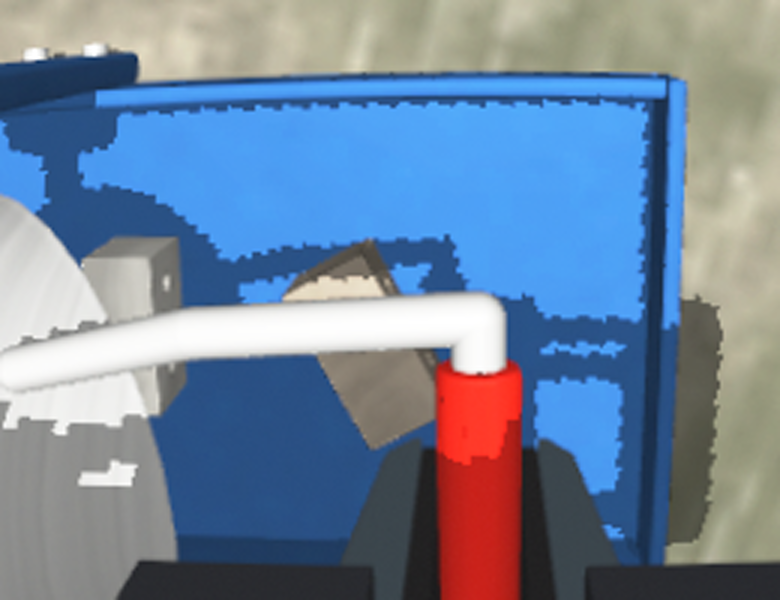

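Dark block lies on the tray floor (crop 370,350). The pale block is at crop (140,270), partly hidden by the pot, so I'll check its height.

Run:
```python
from h import *
s=env.state(); c,d=env.grab_frame('wrist'); m=env.camera_model('wrist'); H=np.array(m['hand_eye']); Rt=R.from_euler('xyz',s['ee_rot'],degrees=True).as_matrix()
x14=np.radians(14);u=np.array([-np.sin(x14),np.cos(x14)]); w=np.array([np.cos(x14),np.sin(x14)]); tray=np.array([486.5,33.5])-156*u
def f(p):
    p=np.array(p,float);a=p-[m['cx'],m['cy']]; r=np.hypot(*a); cc,rr=p.round().astype(int); D=d[rr,cc]
    P=Rt@((H@np.r_[a/r*np.tan(r/m['fx'])*D,D,1])[:3])+s['ee_pos']; return np.r_[(P[:2]-tray)@u,-(P[:2]-tray)@w,P[2]].round(1)
for n,q in [('pale top l',(120,270)),('pale top r',(145,250)),('pale front',(145,285)),('side',(168,280)),('side top',(172,250)),('lower',(150,390)),('lower side',(172,390)),('dark',(375,400)),('dark2',(340,375)),('floor',(250,500)),('pot edge',(120,480))]: print(n,f((160+q[0]/3,120+q[1]/3)))
b,db=env.grab_frame('scene'); cv2.imwrite('pics/c6.png',cv2.resize(b[170:330,330:500],(638,600),interpolation=cv2.INTER_CUBIC))
```

```text
pale top l [ 25.4 -27.1  34.7]
pale top r [ 21.4 -30.2  23.5]
pale front [ 18.4 -23.1  35.3]
side [ 17.5 -19.8  15.7]
side top [ 16.6 -27.8  12.9]
lower [19.5  6.4 35.3]
lower side [17.5 11.5 20.7]
dark [-42.2  11.   29.7]
dark2 [-32.9   3.7  30.1]
floor [ 0.4 52.8  5.1]
pot edge [ -8.6 -15.2 145.7]
```

View pics/c6.png

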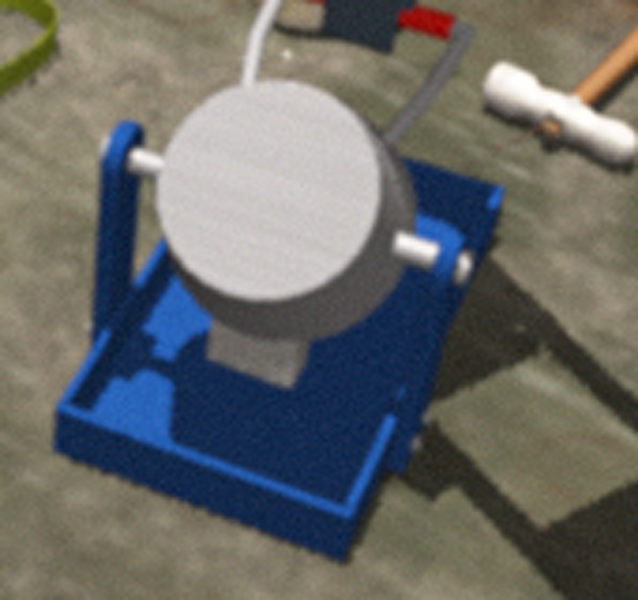

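Both blocks are in the tray: the dark one flat, and the pale one standing on its side with its top at z = 35, below the pot's swing. Now I swing the pot back.

Request:
arm_command(
  motion=[
    {"offset": [0,-0.001,-0.003],"spin": 0},
    {"offset": [0,-0.004,-0.012],"spin": 0},
    {"offset": [0,-0.0045,-0.0094],"spin": 0},
    {"offset": [0,-0.0053,-0.009],"spin": 0},
    {"offset": [0,-0.0061,-0.0085],"spin": 0},
  ],
)

```text
time_s: 11.2
ee_pos: [540.7, -165.3, 175.9]
ee_rot: [179.9, 0.0, 14.0]
force: [5.3, -1.1, -3.5]
gripper_width: 12.1
gripper_force: 25.0
```

Request:
arm_command(
  motion=[
    {"offset": [0,-0.0068,-0.008],"spin": 0},
    {"offset": [0,-0.0074,-0.0073],"spin": 0},
    {"offset": [0,-0.0081,-0.0067],"spin": 0},
    {"offset": [0,-0.0086,-0.0059],"spin": 0},
    {"offset": [0,-0.0091,-0.0052],"spin": 0},
  ],
)

```text
time_s: 11.82
ee_pos: [531.2, -128.0, 210.1]
ee_rot: [179.7, 0.0, 14.0]
force: [4.1, -4.8, 1.4]
gripper_width: 12.3
gripper_force: 25.0
```

Request:
arm_command(
  motion=[
    {"offset": [0,-0.0095,-0.0043],"spin": 0},
    {"offset": [0,-0.0098,-0.0035],"spin": 0},
    {"offset": [0,-0.0101,-0.0026],"spin": 0},
    {"offset": [0,-0.0103,-0.0017],"spin": 0},
    {"offset": [0,-0.0104,-0.0008],"spin": 0},
  ],
)

```text
time_s: 12.45
ee_pos: [518.9, -79.1, 223.2]
ee_rot: [179.7, 0.0, 14.0]
force: [2.8, -3.5, 5.2]
gripper_width: 12.5
gripper_force: 25.0
```

Request:
arm_command(
  motion=[
    {"offset": [0,-0.0104,0.0001],"spin": 0},
    {"offset": [0,-0.0104,0.001],"spin": 0},
    {"offset": [0,-0.0103,0.0019],"spin": 0},
    {"offset": [0,-0.0101,0.0028],"spin": 0},
    {"offset": [0,-0.0098,0.0036],"spin": 0},
  ],
)

```text
time_s: 13.08
ee_pos: [505.9, -27.2, 212.8]
ee_rot: [180.0, 0.1, 14.0]
force: [1.9, -2.8, 1.8]
gripper_width: 12.4
gripper_force: 25.0
```

Request:
arm_command(
  motion=[
    {"offset": [0,-0.0094,0.0045],"spin": 0},
    {"offset": [0,-0.009,0.0053],"spin": 0},
    {"offset": [0,-0.0085,0.0061],"spin": 0},
    {"offset": [0,-0.008,0.0068],"spin": 0},
    {"offset": [0,-0.0073,0.0074],"spin": 0},
  ],
)

```text
time_s: 13.7
ee_pos: [495.9, 13.5, 182.6]
ee_rot: [180.0, 0.0, 14.0]
force: [1.8, -4.2, 3.1]
gripper_width: 12.3
gripper_force: 25.0
```

Request:
arm_command(
  motion=[
    {"offset": [0,-0.0067,0.0081],"spin": 0},
    {"offset": [0,-0.0059,0.0086],"spin": 0},
    {"offset": [0,-0.0052,0.0091],"spin": 0},
    {"offset": [0,-0.0043,0.0095],"spin": 0},
    {"offset": [0,0,0],"spin": 0},
  ],
)

```text
time_s: 14.32
ee_pos: [491.8, 33.4, 148.8]
ee_rot: [179.8, -0.1, 14.0]
force: [-0.1, -8.8, 9.9]
gripper_width: 12.7
gripper_force: 25.0
```

Request:
arm_command(
  motion=[
    {"offset": [0,0,0],"spin": 0},
    {"offset": [0,0,0],"spin": 0},
    {"offset": [0,0,0],"spin": 0},
    {"offset": [0,0,0],"spin": 0},
    {"offset": [0,0,0],"spin": 0},
  ],
  jaw=0.045,
)

```text
time_s: 14.95
ee_pos: [490.8, 34.7, 147.7]
ee_rot: [-180.0, 0.0, 14.0]
force: [0.3, 0.4, 0.1]
gripper_width: 44.7
gripper_force: 0.0
```

Request:
arm_command(
  motion=[
    {"offset": [0,0,-0.02],"spin": 0},
    {"offset": [0,0,-0.03],"spin": 0},
    {"offset": [0,0,-0.04],"spin": 0},
    {"offset": [0,0,-0.03],"spin": 0},
    {"offset": [0,0,0],"spin": 0},
  ],
)

```text
time_s: 15.58
ee_pos: [492.2, 34.7, 270.0]
ee_rot: [179.9, -0.3, 14.0]
force: [-0.8, 0.9, 0.1]
gripper_width: 45.0
gripper_force: 0.0
```

Run:
```python
from h import *
s=env.state(); print(s['time_s'],s['ee_pos'],s['force'],s['gripper_width'])
c,_=env.grab_frame('wrist'); b,d=env.grab_frame('scene')
cv2.imwrite('pics/c7.png',np.hstack([cv2.resize(c,(400,300)),cv2.resize(b[170:300,330:500],(400,300),interpolation=cv2.INTER_CUBIC)]))
```

```text
15.575 [492.21045677  34.68947339 269.9980526 ] [-0.77199339  0.88240469  0.05458891] 44.9973136952087
```

View pics/c7.png

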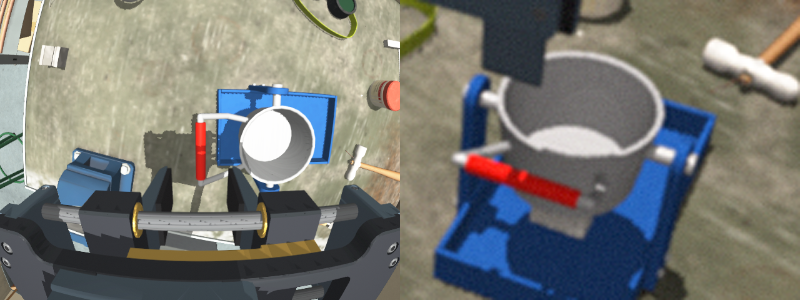

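The pot is upright and empty at (278,140) in the left half of the picture. The pale block shows under it in the tray at (560,220) in the right half, and the gripper is clear. I'm handing in.

```bash
python3 -c "
from workcell import env
print(env.job_done())"
```

```text
the job is handed in; nothing more can be done
None
```

I handed the job in at about 15.7 s: both blocks slid out into the blue tray, and the pot is back upright, empty and released. The hand-in returned no verdict. I saw both blocks in the tray while the pot was tipped; in the last picture I could make out only the pale one, with the dark one out of view.

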